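# Tip the pinned cylinder out of the tall soaking tube

### The job

The pins bend easily, so tip the brass cylinder out of the tall clear tube onto the felt of the walnut tray without your fingers touching it: lean the tube over until its neck rests in the scoop of the tray's end board with its foot on the table, let go, take a fresh hold below its middle, and raise the foot past level, neck still in the scoop, until the cylinder slides out into the tray. Then lower the foot to the table and leave the empty tube leaning in the scoop. Leave the rack and its cylinders, the ratchet wheel, the glass dome and the scraper where they are.

Things in the scene. Friction and masses are not known exactly. Their poses are not given: they have to be found in the camera images.
- tube: Tall straight clear acrylic soaking tube, drained, standing open end up: 60 mm outside diameter, 240 mm tall, wall 4 mm, base 12 mm thick with a black foot band, blue band round the mouth; about 0.26 kg. Origin: centre of the underside; +z runs along the tube to the mouth. It is round: yaw does not matter.
- tube_mouth (a point): Centre of the tube's open mouth, 240 mm from its underside, on its axis.
- cylinder: Pinned brass music-box cylinder standing loose inside the tube on its base: 30 mm diameter, 60 mm long, about 0.12 kg. Origin: centre of one end face; +z along its axis. Polished: it slides down the tube once the mouth points some 14 to 20 degrees below level, then runs out quickly.
- cylinder_mid (a point): Centre of the pinned brass cylinder, halfway along its axis.
- tray: Felt-lined walnut parts tray, fixed: 170 mm (its x) by 250 mm (its y) outside, walls 10 mm thick, felt 10 mm above the table, side boards 50 mm high, end boards 95 mm high; the +y one has a rounded scoop in its top edge. The tube is laid over that end from outside, mouth to -y over the felt. Origin: centre of the underside.
- notch (a point): Lowest point of the scoop, on top of the lip, 80 mm above the table, in the tray's mid-plane at its y = +120 mm. The lip is rounded over the board's 10 mm thickness (5 mm radius); the scoop is an arc of 33 mm radius, 15 mm deep, about 60 mm wide. Axes as the tray's.
- rack: Slotted beech rack, fixed, 70 x 190 mm, 75 mm high, with three pinned brass cylinders standing in its slots. Leave alone. Origin: centre of the underside.
- spare1: Pinned brass cylinder standing in the rack, 30 mm diameter, 85 mm tall. Leave alone. Origin: underside.
- spare2: Pinned brass cylinder standing in the middle of the rack, 30 mm diameter, 95 mm tall. Leave alone. Origin: underside.
- spare3: Pinned brass cylinder standing in the rack, 30 mm diameter, 80 mm tall. Leave alone. Origin: underside.
- ratchet_wheel: Steel ratchet wheel lying flat, 46 mm across, 10 mm high at its hub. Leave alone. Origin: underside.
- dome: Small glass dome on a turned walnut base, 72 mm across, 83 mm high. Leave alone. Origin: underside.
- scraper: Bone-handled scraper lying flat, about 185 mm long, 15 mm thick handle. Leave alone. Origin: under its middle, +x to the blade.
Not all that is in view belongs to the job. What is shaped like the tube but green or purple is not meant.

How it is judged (in metres and radians):
On the way, in this order (a step that is already met when the one before it is completed fails the run):
1. the tube leans at rest by itself, let go, its neck in the scoop of the tray's end board, its mouth over the tray, its foot on the table, the cylinder still inside (angle between tube's own z axis and vertical between 0.75 and 1.4 rad and contact force between tube and tray above 0.1 N and contact force between the fingers and tube below 0.05 N and y of tube_mouth in the frame of tray below 0.11 m and x of tube_mouth in the frame of tray between -0.03 and 0.03 m and height (world z) of tube below 0.036 m and linear speed of tube below 0.03 m/s and z of cylinder_mid in the frame of tube below 0.21 m), for 0.2 s.
2. held by the fingers below its middle, the tube is raised past level with its neck in the scoop, the cylinder still inside (angle between tube's own z axis and vertical above 1.6 rad and contact force between the fingers and tube above 0.5 N and z of the grasp point in the frame of tube below 0.12 m and z of cylinder_mid in the frame of tube below 0.23 m and x of tube_mouth in the frame of tray between -0.03 and 0.03 m and y of tube_mouth in the frame of tray below 0.11 m and height (world z) of tube_mouth below 0.12 m), for 0.05 s.
3. the cylinder is out of the tube and on the felt, the tube's neck still in the scoop (z of cylinder_mid in the frame of tray between 0.01 and 0.05 m and x of cylinder_mid in the frame of tray between -0.08 and 0.08 m and y of cylinder_mid in the frame of tray between -0.12 and 0.115 m and contact force between cylinder and tube below 0.02 N and x of tube_mouth in the frame of tray between -0.03 and 0.03 m and y of tube_mouth in the frame of tray below 0.11 m and height (world z) of tube_mouth below 0.16 m), for 0.1 s.
At the end, for the whole second after the job is handed in: Cylinder at rest on the felt inside the tray. Empty tube released and at rest, leaning 43 to 80 degrees from upright, foot on the table (underside centre below 36 mm), neck in the scoop, mouth centre over the tray within 30 mm of its centre line (z of cylinder_mid in the frame of tray between 0.01 and 0.05 m and x of cylinder_mid in the frame of tray between -0.08 and 0.08 m and y of cylinder_mid in the frame of tray between -0.12 and 0.115 m and linear speed of each of cylinder, tube below 0.03 m/s and angle between tube's own z axis and vertical between 0.75 and 1.4 rad and height (world z) of tube below 0.036 m and contact force between tube and tray above 0.1 N and y of tube_mouth in the frame of tray below 0.11 m and x of tube_mouth in the frame of tray between -0.03 and 0.03 m); the robot touches nothing.
It fails at once if the fingers touch the pinned cylinder (contact force between the fingers and cylinder above 0.3 N).
It fails at once if the tube is poured out in the air above the tray (tilted more than 103 degrees from upright with its mouth more than 120 mm above the table) instead of over the scoop (angle between tube's own z axis and vertical above 1.8 rad and height (world z) of tube_mouth above 0.12 m).
It fails at once if a bystander is moved more than 15 mm (distance of any of spare1, spare2, spare3, ratchet_wheel, dome, scraper from where it was at the start of the episode above 0.015 m).
It also fails if it takes over 64 s, if anything falls off the work surface, if the arm or the gripper's body presses on something with over 40 N, if the wrist force passes 120 N, or if a joint passes its speed limit or range.

### The arm

A 6-joint arm with a two-finger parallel gripper is mounted at the origin on the work surface. World frame = base frame: x ahead of the robot, y to its left, z up, the work surface at z = 0. Lengths are in mm, angles in rad, forces in N, time in s.
With the tool pointing down it reaches from about 350 to 975 mm from the base axis. Payload 7.1 kg.
Tool frame: the origin (TCP) lies between the finger pads; the fingertips stand 14 mm ahead of it and the grasp point (between the pads) lies 5 mm behind it; z points along the fingers, y is the line along which they close (so a half turn about z gives the same grasp; the last joint's range is limited). The gripper opens to 88 mm and grips with 3 to 60 N. Pads are 20 mm wide; open, the fingers measure 115 mm over their backs; the gripper's body (75 mm by 178 mm) begins 61 mm behind the grasp point.
Start: joints at [-1.346, 0.423, 1.63, -0, 1.089, -0.019], TCP at [150.889, -606.496, 236.675] pointing down, gripper open.
Joint ranges: [-3, 3], [-0.9, 2.11], [0.09, 2.58], [-1.31, 4.45], [0.11, 2.69], [-2.54, 2.54]. Speed limits (rad/s): [2.39, 2.39, 3.01, 3.14, 3.14, 3.14].

### API

Orientations are given as a rotation vector (axis times angle).
In Python, from workcell import ctrl gives the robot as it stands. The module is installed in compiled form; this text tells all that it offers.
- The arm moves only by the tool servo_tool, never from a script. Its argument "plan" is a list of rows, each a list of 3 entries, a list of its own where there are three numbers: the closure, from 0 (fully open) to 1 (shut), then the shift along the world's x, y, z in mm, then the turn about the world's z in degrees. In form: [[hand, [x, y, z], yaw], ...]. A call has 1 to 10 rows; each row is the pose to reach, as a shift and turn from the pose commanded when the call began; what a row does not reach only later rows make up. A row lasts 1/12 s, in which the tool goes at most 41.7 mm and 7.16 degrees, less where a joint would pass 70% of its speed; a pose out of reach is approached as far as the arm can. A call with a gripper value outside its range is refused whole. The fingers move at their own pace and stop on an object; the grip force is fixed at half the most. Time passes only in rows, so rows that repeat a pose let the fingers close. It gives the time, the measured TCP pose, the force, the opening and the grip force at its end, in the units of the state.
- ctrl.get_obs(): the state, without advancing time (a new reading comes with each control period).
- ctrl.get_image(name): name is "side" or "top" or "wrist"; returns the picture (420x560x3 uint8, blue, green, red); there is no depth.
- ctrl.camera_info(name): a dict with "fovy" (degrees; the focal length in pixels is half the picture's height over the tangent of half this angle, whatever the lens; pixels are square), "cx", "cy" (the principal point, pixels), "rvec" (rotation vector, rad) and "tvec" (3), from world to camera coordinates, as OpenCV has them; the wrist camera has in their place "T_tool_cam" (4x4, takes a point from camera to tool coordinates, whose origin is the TCP and whose axes are the flange's). Camera axes: x right, y down, z forward; pixel columns grow to the right and rows downward; lengths in mm; the calibration is good to about 2 mm. A picture is of the moment at which its call begins: read the wrist's pose just before it. camera_info takes no time and is no camera call.
- ctrl.close_job(): hands the job in; it is judged then, once.
The state is a dict: "t": time; "qpos": joint angles; "qvel": joint speeds; "joint_torque": joint torques, N m; "ee_pos": TCP position; "orientation": TCP orientation; "ft_force": force on the tool from outside, world axes, zero at the start; "moment": the same for the moment, N m; "width": finger opening in mm; "grasp_force": force on a finger pad.
Only numpy, scipy, OpenCV 4.12 (cv2) and the standard library are available. Lean on these libraries where they do the work, as an engineer would, in place of code of your own. Each camera call takes 0.05 s, during which the arm holds its last target. There are 200 camera calls.

## Working session

There is one attempt and no reset: what is moved stays moved. The work goes in short steps, Python scripts to look and compute and a tool call to move; the robot and the scene stay as the last step left them, time stands still between calls to the robot, and variables do not carry over. Pictures are saved under pics/ and viewed, at most 10 in all, crops included, and the job is handed in when it is done.

Besides the shell and the picture viewer there is one more tool, called after "Emit:" by a JSON object that holds its "method" and its "body", one argument or row to a line. servo_tool: Moves the arm, as the interface text tells. Its arguments: {"type":"object","properties":{"plan":{"type":"array"}},"required":["plan"]}

```bash
mkdir -p pics; cat > h.py <<'E'
import numpy as np,cv2
from workcell import ctrl
def cam(n):
    c=ctrl.camera_info(n); f=210/np.tan(np.radians(c['fovy'])/2)
    K=np.array([[f,0,c['cx']],[0,f,c['cy']],[0,0,1]]); R=cv2.Rodrigues(np.array(c['rvec'],float))[0]
    return K,R,np.array(c['tvec'],float).ravel()
def ray(n,u,v):
    K,R,t=cam(n); return -R.T@t, R.T@np.linalg.solve(K,[u,v,1])
def onz(n,u,v,z):
    o,d=ray(n,u,v); return o+d*(z-o[2])/d[2]
def proj(n,p):
    K,R,t=cam(n); q=K@(R@np.array(p,float)+t); return q[:2]/q[2]
E
python3 - <<'E'
from h import *
for n in('side','top'):
    cv2.imwrite(f'pics/{n}0.png',ctrl.get_image(n)); K,R,t=cam(n); print(n,K[0,0],-R.T@t,ctrl.camera_info(n))
print(ctrl.get_obs())
E
```

```text
side 439.7344298190475 [ 537.31778368 -697.28409201  999.71942223] {'fovy': 51.054639821304875, 'cx': 276.5099352162491, 'cy': 210.81458527007368, 'rvec': array([ 2.3784123 , -0.04831503,  0.03567351]), 'tvec': array([-580.14118662,  200.26176968, 1182.23764785])}
top 420.786781941418 [ 520.03715123   86.36960416 1007.65509035] {'fovy': 53.04436555403677, 'cx': 282.71405477256343, 'cy': 215.11875449098764, 'rvec': array([ 2.21483072, -2.16241033,  0.10587085]), 'tvec': array([ 56.22713199, 600.40405817, 964.16834881])}
{'t': 0.1, 'qpos': array([-1.34599503e+00,  4.23784284e-01,  1.63056580e+00,  1.84813825e-06,
        1.08860933e+00, -1.89815936e-02]), 'qvel': array([ 0.00041305, -0.00122974, -0.00205404, -0.00037466,  0.00090276,
        0.00068348]), 'joint_torque': array([-8.10990605e-04, -5.45611739e+01, -2.74325109e+01,  6.44671940e-02,
        1.88385614e-02, -2.10155110e-05]), 'ee_pos': array([ 150.79291672, -606.05909791,  235.98578981]), 'orientation': array([-3.11693394e+00, -3.81819062e-01,  2.17895689e-04]), 'ft_force': array([ 0.27822269, -0.17224352,  0.01675278]), 'moment': array([-0.00277116, -0.02397112,  0.00872891]), 'grasp_force': 0.0, 'width': 87.72220865905463}
```

View pics/side0.png

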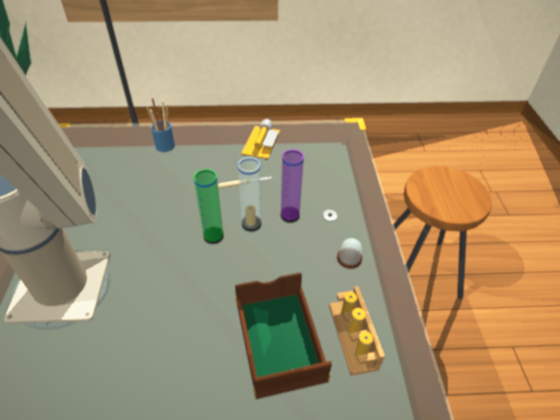

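View pics/top0.png

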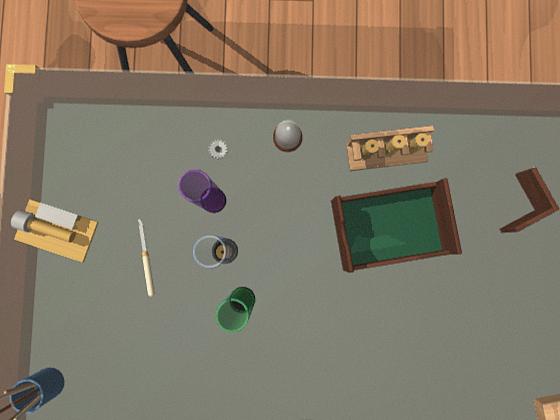

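The side view shows the clear tube standing, mouth at about (249,165) and foot at (251,223). In the top view its mouth is at (211,251). The tray is at (397,225), and its scooped end board is on the left at (343,233). Purple tube (200,190) and green tube (235,310) stand on either side of it.

```bash
python3 - <<'E'
from h import *
t=cv2.imread('pics/top0.png'); s=cv2.imread('pics/side0.png')
a=cv2.resize(t[160:290,180:480],None,fx=2.6,fy=2.6,interpolation=cv2.INTER_CUBIC)
b=cv2.resize(s[140:250,180:320],None,fx=2.3,fy=2.3,interpolation=cv2.INTER_CUBIC)
c=cv2.resize(s[265:400,225:335],None,fx=1.85,fy=1.85,interpolation=cv2.INTER_CUBIC)
im=np.zeros((600,800,3),np.uint8); im[:a.shape[0],:a.shape[1]]=a
im[340:340+b.shape[0],:b.shape[1]]=b; im[340:340+c.shape[0],400:400+c.shape[1]]=c
cv2.imwrite('pics/crop.png',im)
h=cv2.cvtColor(t,cv2.COLOR_BGR2HSV); hs=cv2.cvtColor(s,cv2.COLOR_BGR2HSV)
g=cv2.inRange(h,(60,90,30),(90,255,255)); g[:, :310]=0
cs=max(cv2.findContours(g,0,2)[0],key=cv2.contourArea); print('felt',cv2.minAreaRect(cs))
for n,H,bx in(('top',h,(190,230,245,275)),('side',hs,(232,155,268,178))):
    m=cv2.inRange(H,(95,50,60),(125,255,255)); z=np.zeros_like(m); x0,y0,x1,y1=bx; z[y0:y1,x0:x1]=m[y0:y1,x0:x1]
    p=cv2.findNonZero(z); 
    if p is None: print(n,'none'); continue
    hu=cv2.convexHull(p); e=cv2.fitEllipse(hu); print(n,len(p),e, onz(n,*e[0],240))
for n,u,v in(('side',251,224),('top',226,250)): print(n,'foot',onz(n,u,v,0))
E
```

```text
felt ((391.0270690917969, 226.16217041015625), (62.8004150390625, 91.07703399658203), 80.53767395019531)
top 95 ((210.61541748046875, 250.49981689453125), (32.6732292175293, 36.81623077392578), 57.39826583862305) [513.9880943 203.2410097 240.       ]
side 81 ((248.46766662597656, 166.2984161376953), (15.800352096557617, 22.82709503173828), 87.1849594116211) [512.49717592 193.06444136 240.        ]
side foot [512.01937791 203.98731594   0.        ]
top foot [514.12813098 203.30544304   0.        ]
```

View pics/crop.png

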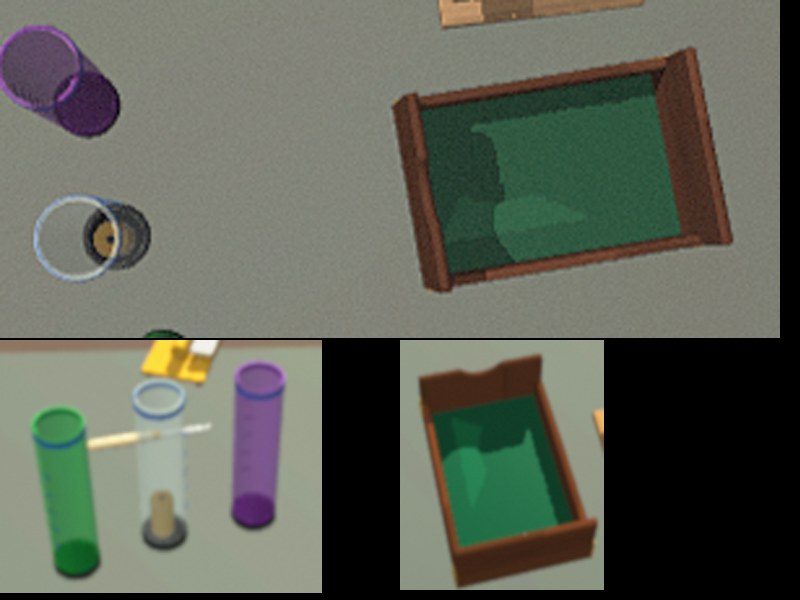

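The crops show the blue mouth ring at crop (77,237) and the tray corners: left board base (394,106) and (427,290), right board top (694,48) and (732,243). The scoop is in the left (+y) end board.

```bash
python3 - <<'E'
from h import *
def c(x,y,z): return onz('top',180+(x+.5)/2.6-.5,160+(y+.5)/2.6-.5,z)
def s(x,y,z): return onz('side',225+(x-400+.5)/1.85-.5,265+(y-340+.5)/1.85-.5,z)
P={'Lb1':c(394,106,0),'Lb2':c(427,290,0),'Lt1':c(413,94,95),'Lt2':c(452,289,95),'Rt1':c(694,48,95),'Rt2':c(732,243,95),
 'sLt1':s(420,377,95),'sLt2':s(541,356,95),'sRt1':s(453,566,95),'sRt2':s(596,519,95),'sRb1':s(459,586,0),'sRb2':s(592,556,0),'snotch':s(484,374,80)}
for k,v in P.items(): print(k,v.round(1))
for a,b in(('Lb1','Lb2'),('Rt1','Rt2'),('Lt1','Lt2'),('sLt1','sLt2'),('sRt1','sRt2'),('sRb1','sRb2')):
    d=P[a]-P[b]; print(a,b,np.linalg.norm(d),np.degrees(np.arctan2(d[1],d[0])))
for a,b in(('Lb1','Rt1'),('Lb2','Rt2'),('sLt1','sRt1'),('sLt2','sRt2'),('Lt1','Rt1'),('Lt2','Rt2')):
    d=(P[a]-P[b])[:2]; print(a,b,np.linalg.norm(d),np.degrees(np.arctan2(d[1],d[0]))-90)
print('purple/green',onz('top',212,203,0),onz('top',242,296,0),onz('top',199,186,240),onz('top',233,314,240))
E
```

```text
Lb1 [639.1 -46.1   0. ]
Lb2 [470.2 -78.8   0. ]
Lt1 [638.5 -49.5  95. ]
Lt2 [476.2 -84.   95. ]
Rt1 [ 683.9 -288.    95. ]
Rt2 [ 519.7 -318.8   95. ]
sLt1 [475.7 -80.6  95. ]
sLt2 [638.7 -52.7  95. ]
sRt1 [ 517.  -332.8   95. ]
sRt2 [ 683.2 -284.9   95. ]
sRb1 [ 521.9 -319.     0. ]
sRb2 [ 687.4 -289.1    0. ]
snotch [560.9 -68.7  80. ]
Lb1 Lb2 172.0509078131338 10.955112198484985
Rt1 Rt2 167.0509244709538 10.600639145885758
Lt1 Lt2 165.90656152632005 12.0153481057172
sLt1 sLt2 165.41702217439124 -170.3058277346243
sRt1 sRt2 173.0035581611979 -163.93890030417296
sRb1 sRb2 168.14518524430676 -169.75549676246496
Lb1 Rt1 246.06688920870454 10.478569140779982
Lb2 Rt2 245.0427245738278 11.646441072107308
sLt1 sRt1 255.55453000830624 9.311135646531994
sLt2 sRt2 236.41249804973924 10.860231353550759
Lt1 Rt1 242.8469010653725 10.777227951260713
Lt2 Rt2 238.75012779229192 10.493494896776099
purple/green [625.75159626 240.64876306   0.        ] [406.759898   161.92885602   0.        ] [631.30370521 228.81487747 240.        ] [401.52293658 159.05539448 240.        ]
```

Tube axis is at (513,203.5). The tray's yaw is about 10.7°, with the notch at about (558,-67), and the sizes agree with the given ones. Approaching the tube.

Emit:
{"method": "servo_tool", "body": {
  "plan": [
    [0,[30,30,20],7],
    [0,[60,57,35],14],
    [0,[90,85,50],21],
    [0,[120,114,63],28],
    [0,[150,142,63],35],
    [0,[180,171,63],42],
    [0,[210,199,63],49],
    [0,[240,228,63],56],
    [0,[269,256,63],63],
    [0,[269,256,63],63]
  ]
}}

```text
t: 0.93
ee_pos: [423.1, -346.6, 299.5]
orientation: [-2.449, -1.967, -0.002]
ft_force: [-0.5, 0.1, 0.6]
width: 87.8
grasp_force: 0.0
```

Emit:
{"method": "servo_tool", "body": {
  "plan": [
    [0,[7,39,10],6],
    [0,[13,79,20],12],
    [0,[20,119,20],18],
    [0,[26,158,20],23.7],
    [0,[33,197,20],23.7],
    [0,[40,237,20],23.7],
    [0,[46,276,20],23.7],
    [0,[53,316,20],23.7],
    [0,[60,356,20],23.7],
    [0,[66,395,20],23.7]
  ]
}}

```text
t: 1.77
ee_pos: [485.7, 46.1, 319.6]
orientation: [2.007, 2.417, -0.0]
ft_force: [1.4, 0.3, 0.9]
width: 87.6
grasp_force: 0.0
```

Emit:
{"method": "servo_tool", "body": {
  "plan": [
    [0,[7,40,0],0],
    [0,[13,79,0],0],
    [0,[20,118,0],0],
    [0,[27,158,0],0],
    [0,[27,158,0],0],
    [0,[27,158,0],0]
  ]
}}

```text
t: 2.27
ee_pos: [512.8, 203.9, 319.0]
orientation: [-2.002, -2.42, 0.002]
ft_force: [0.3, -0.8, 0.0]
width: 87.9
grasp_force: 0.0
```

Emit:
{"method": "servo_tool", "body": {
  "plan": [
    [0,[0,0,-30],0],
    [0,[0,0,-60],0],
    [0,[0,0,-90],0],
    [0,[0,0,-115],0],
    [0,[0,0,-129],0],
    [0,[0,0,-129],0]
  ]
}}

```text
t: 2.77
ee_pos: [510.6, 200.0, 187.3]
orientation: [-2.006, -2.414, 0.01]
ft_force: [-0.3, 0.6, 0.4]
width: 87.9
grasp_force: 0.0
```

Emit:
{"method": "servo_tool", "body": {
  "plan": [
    [1,[0,0,0],0],
    [1,[0,0,0],0],
    [1,[0,0,0],0],
    [1,[0,0,0],0],
    [1,[0,0,0],0],
    [1,[0,0,0],0],
    [1,[0,0,0],0],
    [1,[0,0,0],0]
  ]
}}

```text
t: 3.43
ee_pos: [513.2, 202.7, 191.9]
orientation: [2.005, 2.418, 0.002]
ft_force: [-2.1, -1.0, 7.3]
width: 60.8
grasp_force: 30.0
```

Emit:
{"method": "servo_tool", "body": {
  "plan": [
    [1,[0,0,6],0],
    [1,[0,0,12],0],
    [1,[1,-10,12],0],
    [1,[4,-30,12],0],
    [1,[6,-50,12],0],
    [1,[8,-70,12],0],
    [1,[10,-87,12],0],
    [1,[12,-99,12],0],
    [1,[12,-99,12],0],
    [1,[12,-99,12],0]
  ]
}}

```text
t: 4.27
ee_pos: [524.9, 102.8, 202.6]
orientation: [-2.007, -2.416, -0.0]
ft_force: [-0.2, -0.5, -4.1]
width: 60.7
grasp_force: 30.0
```

Emit:
{"method": "servo_tool", "body": {
  "plan": [
    [1,[0,0,-5],0],
    [1,[0,0,-9],0],
    [1,[0,0,-11],0],
    [1,[0,0,-12],0],
    [1,[0,0,-12],0],
    [1,[0,0,-12],0]
  ]
}}

```text
t: 4.77
ee_pos: [524.7, 104.2, 191.8]
orientation: [-2.004, -2.419, 0.0]
ft_force: [-3.7, -0.6, 11.5]
width: 60.8
grasp_force: 30.0
```

Emit:
{"method": "servo_tool", "body": {
  "plan": [
    [1,[0.9,-4.9,0.7],0],
    [1,[1.8,-9.8,1.2],0],
    [1,[3.7,-19.5,2.0],0],
    [1,[5.5,-29.3,2.2],0],
    [1,[7.4,-39,2.0],0],
    [1,[7.4,-39,2.0],0],
    [1,[7.4,-39,2.0],0]
  ]
}}

```text
t: 5.35
ee_pos: [532.6, 63.9, 193.1]
orientation: [2.006, 2.417, 0.001]
ft_force: [-1.6, 2.0, 5.4]
width: 60.8
grasp_force: 30.0
```

```bash
python3 - <<'E'
from h import *
s=ctrl.get_image('side');o=ctrl.get_obs();print(o['ft_force'],o['moment'],o['ee_pos'])
cv2.imwrite('pics/tilt1.png',cv2.resize(s[130:400,170:400],None,fx=2.2,fy=2.2,interpolation=cv2.INTER_CUBIC))
E
```

```text
[-1.18419643  0.81470002  5.72122145] [ 0.44234746  0.58940612 -0.00427179] [532.66342846  64.02467584 193.09435783]
```

View pics/tilt1.png

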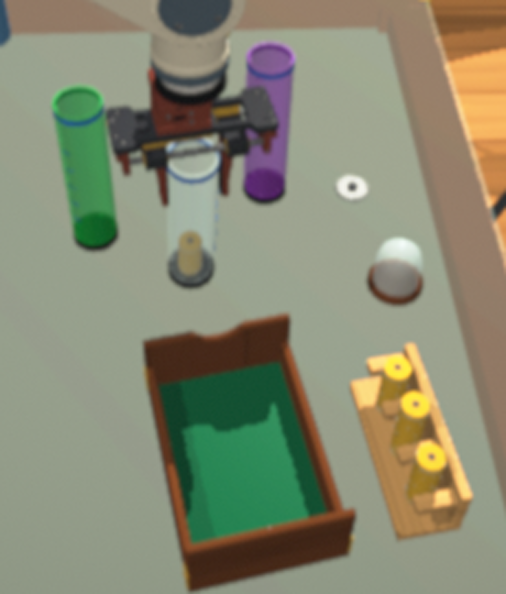

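The picture shows the tube still about upright, mouth at crop (192,155) and foot at (190,267). I'm checking in numbers whether the foot slid.

```bash
python3 - <<'E'
from h import *
f=lambda x,y,z: onz('side',170+x/2.2,130+y/2.2,z)
print(f(190,268,0),f(193,155,240), f(193,170,230))
E
```

```text
[526.90406063  95.43718549   0.        ] [534.91978111  64.46104383 240.        ] [534.51498672  50.95352958 230.        ]
```

Emit:
{"method": "servo_tool", "body": {
  "plan": [
    [1,[2.7,-14.6,-1.3],0],
    [1,[5.5,-29.2,-3.6],0],
    [1,[8.2,-43.5,-7.2],0],
    [1,[10.8,-57.4,-11.7],0],
    [1,[13.4,-71,-17.4],0],
    [1,[15.9,-84.1,-24],0],
    [1,[18.3,-96.7,-31.7],0],
    [1,[20.6,-108.8,-40.2],0],
    [1,[20.6,-108.8,-40.2],0]
  ]
}}

```text
t: 6.15
ee_pos: [556.6, -49.2, 154.6]
orientation: [1.999, 2.411, 0.001]
ft_force: [-0.2, -13.0, 18.9]
width: 60.1
grasp_force: 29.9
```

```bash
python3 - <<'E'
from h import *
s=ctrl.get_image('side');t=ctrl.get_image('top');o=ctrl.get_obs();print(o['ft_force'],o['moment'],o['ee_pos'])
a=cv2.resize(s[170:330,200:340],None,fx=2.8,fy=2.8,interpolation=cv2.INTER_CUBIC)
b=cv2.resize(t[170:330,220:360],None,fx=2.8,fy=2.8,interpolation=cv2.INTER_CUBIC)
cv2.imwrite('pics/tilt2.png',np.hstack([a,b]))
E
```

```text
[-4.23171379e-03 -1.21460275e+01  1.85839329e+01] [-1.70891493  0.3470173   0.26536947] [556.46791949 -48.15176955 155.22329479]
```

View pics/tilt2.png

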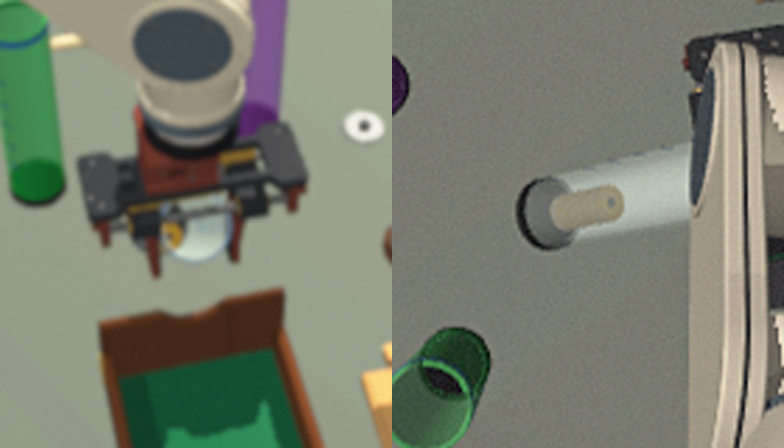

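Emit:
{"method": "servo_tool", "body": {
  "plan": [
    [1,[1.2,-6.9,-3],0],
    [1,[2.3,-12.5,-8],0],
    [1,[3.4,-18,-13],0],
    [1,[4.4,-23.5,-18.3],0],
    [1,[5.6,-30.2,-25.6],0],
    [1,[6.8,-36.5,-33.3],0],
    [1,[6.8,-36.5,-33.3],0],
    [1,[6.8,-36.5,-33.3],0]
  ]
}}

```text
t: 6.92
ee_pos: [561.1, -82.6, 119.5]
orientation: [2.004, 2.415, 0.001]
ft_force: [1.6, -4.3, 4.6]
width: 59.4
grasp_force: 29.7
```

Emit:
{"method": "servo_tool", "body": {
  "plan": [
    [1,[0.5,-2.7,-3.5],0],
    [1,[0.9,-4.7,-6.2],0],
    [1,[0.9,-4.7,-6.2],0],
    [1,[0.9,-4.7,-6.2],0]
  ]
}}

```text
t: 7.25
ee_pos: [561.7, -86.6, 113.6]
orientation: [2.003, 2.417, 0.0]
ft_force: [0.7, -5.7, 3.8]
width: 59.2
grasp_force: 29.7
```

Emit:
{"method": "servo_tool", "body": {
  "plan": [
    [1,[0.3,-1.7,-2.5],0],
    [1,[0.6,-3.4,-5],0],
    [1,[0.6,-3.4,-5],0],
    [1,[0.6,-3.4,-5],0]
  ]
}}

```text
t: 7.58
ee_pos: [562.0, -89.9, 108.4]
orientation: [2.003, 2.417, -0.0]
ft_force: [1.0, -5.5, 4.0]
width: 58.9
grasp_force: 29.8
```

```bash
python3 - <<'E'
from h import *
s=ctrl.get_image('side');t=ctrl.get_image('top');o=ctrl.get_obs();print(o['ft_force'],o['moment'],o['ee_pos'])
a=cv2.resize(s[190:350,200:340],None,fx=2.8,fy=2.8,interpolation=cv2.INTER_CUBIC)
b=cv2.resize(t[170:330,220:360],None,fx=2.8,fy=2.8,interpolation=cv2.INTER_CUBIC)
cv2.imwrite('pics/tilt3.png',np.hstack([a,b]))
E
```

```text
[ 0.01475202 -5.78415139  4.25589118] [-0.57983471 -0.06537274  0.07202358] [562.03663966 -89.76151481 108.50009529]
```

View pics/tilt3.png

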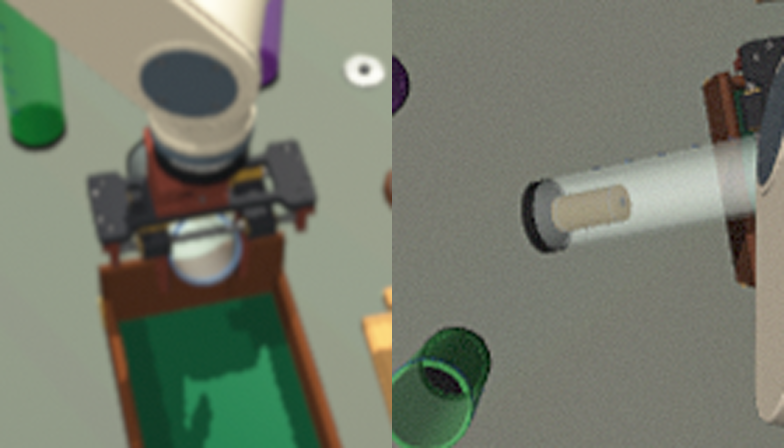

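Emit:
{"method": "servo_tool", "body": {
  "plan": [
    [1,[0.3,-1.5,-2.5],0],
    [1,[0.6,-3,-5],0],
    [1,[0.6,-3,-5],0],
    [1,[0.6,-3,-5],0]
  ]
}}

```text
t: 8.02
ee_pos: [562.2, -92.5, 103.0]
orientation: [2.004, 2.418, -0.0]
ft_force: [1.4, -3.9, 4.4]
width: 58.9
grasp_force: 29.8
```

```bash
python3 - <<'E'
from h import *
p=onz('top',271.8,246.8,27)-[579.6,-184.8,0]
print(p[:2]@[-.1857,.9826],p[:2]@[.9826,.1857],ctrl.get_obs()['moment'])
E
```

```text
284.52486076678736 -2.656611018042151 [-0.4909307  -0.15553663  0.03566659]
```

Emit:
{"method": "servo_tool", "body": {
  "plan": [
    [0,[0,0,0],0],
    [0,[0,0,0],0],
    [0,[0,0,0],0],
    [0,[0,0,0],0],
    [0,[0,0,0],0],
    [0,[0,0,0],0],
    [0,[0,0,25],0],
    [0,[0,0,55],0],
    [0,[0,0,90],0],
    [0,[0,0,120],0]
  ]
}}

```text
t: 8.85
ee_pos: [561.7, -91.8, 224.6]
orientation: [-2.005, -2.418, 0.0]
ft_force: [0.3, -0.3, 0.3]
width: 87.7
grasp_force: 0.0
```

Emit:
{"method": "servo_tool", "body": {
  "plan": [
    [0,[0,-40,30],0],
    [0,[0,-80,60],0],
    [0,[0,-120,60],0],
    [0,[0,-150,60],0],
    [0,[0,-150,60],0],
    [0,[0,-150,60],0]
  ]
}}

```text
t: 9.35
ee_pos: [561.4, -243.8, 283.0]
orientation: [2.009, 2.415, 0.0]
ft_force: [-0.2, 0.1, -0.7]
width: 87.9
grasp_force: 0.0
```

```bash
python3 - <<'E'
from h import *
s=ctrl.get_image('side');t=ctrl.get_image('top')
cv2.imwrite('pics/s4.png',s);cv2.imwrite('pics/t4.png',t)
a=cv2.resize(s[170:330,200:340],None,fx=2.8,fy=2.8,interpolation=cv2.INTER_CUBIC)
b=cv2.resize(t[170:330,240:380],None,fx=2.8,fy=2.8,interpolation=cv2.INTER_CUBIC)
cv2.imwrite('pics/lean.png',np.hstack([a,b]))
E
```

```text
(no output)
```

View pics/lean.png

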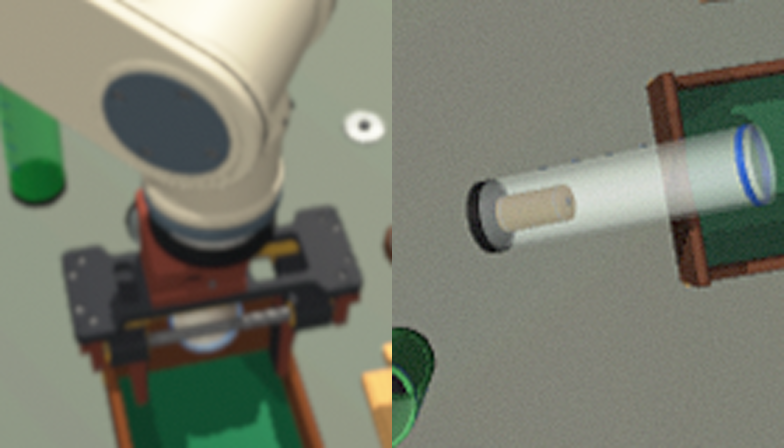

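The tube leans by itself in the scoop: foot at crop (484,217), mouth at (763,163), and the cylinder still at the base.

```bash
python3 - <<'E'
from h import *
O=np.array([579.6,-184.8,0])
f=lambda x,y,z:onz('top',240+(x-392+.5)/2.8-.5,170+(y+.5)/2.8-.5,z)
for th in(1.1,1.15,1.2):
    zf=30*np.sin(th); a=f(484,217,zf); b=f(763,163,zf+240*np.cos(th)); d=b-a
    tr=lambda p:((p-O)[:2]@[.9826,.1857],(p-O)[:2]@[-.1857,.9826])
    print(th,a,b,np.linalg.norm(d),tr(a),tr(b),np.degrees(np.arctan2(-d[0],d[1])))
E
```

```text
1.1 [523.3166244   92.55562035  26.7362208 ] [ 567.81474005 -114.49255358  135.59928994] 238.118030497737 (np.float64(-3.7991061635080765), np.float64(282.98145540409246)) (np.float64(1.475896371219407), np.float64(71.27261962197679)) -167.87068035489028
1.15 [523.31446232  92.55154205  27.38291821] [ 568.37244119 -116.83718958  125.41990402] 235.55278173051164 (np.float64(-3.801987965203817), np.float64(282.97784956589794)) (np.float64(1.5884946079603488), np.float64(68.86521518921319)) -167.85581499662578
1.2 [523.31252906  92.54789538  27.96117258] [ 568.9473173  -119.254031    114.92703365] 233.4644532020468 (np.float64(-3.8045647722422182), np.float64(282.9746253505561)) (np.float64(1.704560420815237), np.float64(66.38367231210543)) -167.8409448062171
```

Emit:
{"method": "servo_tool", "body": {
  "plan": [
    [0,[-4,38,-10],0],
    [0,[-8,77,-20],0],
    [0,[-12,115,-30],0],
    [0,[-16,153,-40],0],
    [0,[-20,191,-50],0],
    [0,[-24,229,-60],0],
    [0,[-28,267,-70],0],
    [0,[-32,304,-80],0],
    [0,[-32,304,-80],0],
    [0,[-32,304,-100],0]
  ]
}}

```text
t: 10.28
ee_pos: [530.4, 65.9, 184.8]
orientation: [1.996, 2.422, 0.005]
ft_force: [1.6, -0.2, 0.1]
width: 87.8
grasp_force: 0.0
```

Emit:
{"method": "servo_tool", "body": {
  "plan": [
    [0,[0,0,-30],0],
    [0,[0,0,-60],0],
    [0,[0,0,-90],0],
    [0,[0,0,-115],0],
    [0,[0,0,-135],0],
    [0,[0,0,-145],0],
    [0,[0,0,-145],0],
    [0,[0,0,-145],0]
  ]
}}

```text
t: 10.95
ee_pos: [529.5, 62.6, 38.1]
orientation: [-2.004, -2.419, 0.001]
ft_force: [-0.3, -0.1, 0.3]
width: 87.7
grasp_force: 0.0
```

Emit:
{"method": "servo_tool", "body": {
  "plan": [
    [1,[0,0,0],0],
    [1,[0,0,0],0],
    [1,[0,0,0],0],
    [1,[0,0,0],0],
    [1,[0,0,0],0],
    [1,[0,0,0],0],
    [1,[0,0,0],0]
  ]
}}

```text
t: 11.53
ee_pos: [529.8, 62.1, 38.4]
orientation: [2.006, 2.418, 0.0]
ft_force: [-2.3, 0.0, 5.8]
width: 58.8
grasp_force: 29.9
```

Emit:
{"method": "servo_tool", "body": {
  "plan": [
    [1,[-0.3,1.5,5],0],
    [1,[-0.5,2.4,11],0],
    [1,[-0.6,2.9,17],0],
    [1,[-0.7,3.3,23],0],
    [1,[-0.7,3.6,30],0],
    [1,[-0.7,3.6,37],0],
    [1,[-0.7,3.6,37],0],
    [1,[-0.7,3.6,37],0]
  ]
}}

```text
t: 12.2
ee_pos: [529.5, 65.7, 75.6]
orientation: [2.005, 2.418, 0.001]
ft_force: [-0.4, 0.7, -4.7]
width: 59.3
grasp_force: 29.9
```

```bash
python3 - <<'E'
from h import *
s=ctrl.get_image('side');t=ctrl.get_image('top');o=ctrl.get_obs();print(o['ft_force'],o['moment'],o['ee_pos'])
a=cv2.resize(s[170:330,200:340],None,fx=2.8,fy=2.8,interpolation=cv2.INTER_CUBIC)
b=cv2.resize(t[170:330,240:380],None,fx=2.8,fy=2.8,interpolation=cv2.INTER_CUBIC)
cv2.imwrite('pics/raise1.png',np.hstack([a,b]))
E
```

```text
[-0.60403264 -0.47690163 -5.35573373] [ 0.10723809 -0.08249607  0.01630602] [528.94532684  65.64340543  74.9244767 ]
```

View pics/raise1.png

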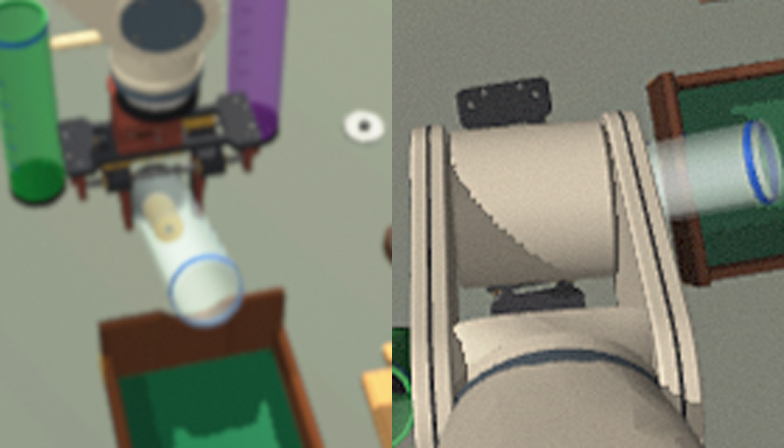

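Side view mouth is at crop (205,290) and top view mouth at (765,160). The neck may have lifted off the scoop, so I'm triangulating the mouth height.

```bash
cat >> h.py <<'E'
def tri(s,t):
    (o1,d1),(o2,d2)=ray('side',*s),ray('top',*t)
    A=sum(np.eye(3)-np.outer(d,d)/(d@d) for d in(d1,d2)); b=sum((np.eye(3)-np.outer(d,d)/(d@d))@o for o,d in((o1,d1),(o2,d2)))
    p=np.linalg.solve(A,b); return p, np.linalg.norm(np.cross(d1,d2)@(o1-o2))/np.linalg.norm(np.cross(d1,d2))
def ty(p): q=np.array(p)[:2]-[579.6,-184.8]; return q@[.9826,.1857],q@[-.1857,.9826]
E
python3 - <<'E'
from h import *
p,e=tri((200+205/2.8,170+290/2.8),(240+(765-392)/2.8,170+160/2.8)); print(p,e,ty(p))
G=ctrl.get_obs()['ee_pos']+[0,0,5]; d=p-G; print(G,ty(G),np.linalg.norm(d),np.degrees(np.arccos(d[2]/np.linalg.norm(d))))
E
```

```text
[ 566.75624876 -107.55283631  174.68729569] 0.919067020205182 (np.float64(1.724528324279218), np.float64(78.28814764582661))
[528.94532684  65.64340543  79.9244767 ] (np.float64(-3.2659414625091356), np.float64(255.49226298446308)) 201.01391950201938 61.87321811254687
```

The neck lifted: the mouth is at z = 175 and the angle is still 62°, because the grip's twist friction holds it. I'll lower the foot again and test whether a partial closure gives a softer grip that lets the tube pivot.

Emit:
{"method": "servo_tool", "body": {
  "plan": [
    [1,[0,0,-7],0],
    [1,[0,0,-14],0],
    [1,[0.1,-0.5,-21],0],
    [1,[0.3,-1.5,-28],0],
    [1,[0.6,-3,-33],0],
    [1,[0.7,-3.6,-36],0],
    [1,[0.7,-3.6,-37],0],
    [1,[0.7,-3.6,-37],0]
  ]
}}

```text
t: 12.97
ee_pos: [529.4, 62.3, 38.3]
orientation: [-2.005, -2.418, 0.001]
ft_force: [-5.1, 3.3, 7.2]
width: 58.7
grasp_force: 30.0
```

Emit:
{"method": "servo_tool", "body": {
  "plan": [
    [0.4,[0,0,0],0],
    [0.4,[0,0,0],0],
    [0.4,[0,0,0],0]
  ]
}}

```text
t: 13.22
ee_pos: [529.4, 62.3, 38.4]
orientation: [-2.005, -2.418, 0.001]
ft_force: [-4.2, 2.8, 7.1]
width: 59.1
grasp_force: 29.9
```

Emit:
{"method": "servo_tool", "body": {
  "plan": [
    [0.34,[0,0,0],0],
    [0.34,[0,0,0],0],
    [0.34,[0,0,0],0]
  ]
}}

```text
t: 13.47
ee_pos: [529.4, 62.3, 38.4]
orientation: [-2.005, -2.418, 0.001]
ft_force: [-4.2, 2.5, 6.9]
width: 59.1
grasp_force: 29.9
```

Emit:
{"method": "servo_tool", "body": {
  "plan": [
    [0.32,[0,0,0],0],
    [0.32,[0,0,0],0],
    [0.32,[0,0,0],0]
  ]
}}

```text
t: 13.72
ee_pos: [529.5, 62.0, 38.1]
orientation: [-2.005, -2.418, 0.001]
ft_force: [-3.0, 0.2, 2.5]
width: 59.7
grasp_force: 2.0
```

Emit:
{"method": "servo_tool", "body": {
  "plan": [
    [0.323,[0,0,0],0],
    [0.323,[0,0,0],0],
    [0.323,[0,0,0],0]
  ]
}}

```text
t: 13.97
ee_pos: [529.5, 62.0, 38.0]
orientation: [-2.005, -2.418, 0.001]
ft_force: [-3.8, 1.2, 4.1]
width: 59.6
grasp_force: 5.0
```

Emit:
{"method": "servo_tool", "body": {
  "plan": [
    [0.326,[0,0,0],0],
    [0.326,[0,0,0],0],
    [0.326,[0,0,0],0]
  ]
}}

```text
t: 14.22
ee_pos: [529.6, 62.0, 38.0]
orientation: [-2.005, -2.418, 0.001]
ft_force: [-4.8, 0.8, 5.1]
width: 59.5
grasp_force: 9.4
```

Partial closure sets the grip force (0.323 gives 5 N). I'm raising gently with about 6 N.

Emit:
{"method": "servo_tool", "body": {
  "plan": [
    [0.324,[0,0,0],0],
    [0.324,[-0.1,0.6,3],0],
    [0.324,[-0.2,1.2,6],0],
    [0.324,[-0.3,1.7,9],0],
    [0.324,[-0.5,2.3,12],0],
    [0.324,[-0.5,2.6,15],0],
    [0.324,[-0.6,2.9,18],0],
    [0.324,[-0.6,2.9,18],0]
  ]
}}

```text
t: 14.88
ee_pos: [529.9, 65.2, 56.8]
orientation: [2.004, 2.418, 0.002]
ft_force: [0.6, 0.5, 1.0]
width: 59.3
grasp_force: 0.0
```

```bash
cat >> h.py <<'E'
def look(save=None):
    # blue mouth ring centroid of its hull, both views; angle from grip point to ring (ring ~8 mm below the mouth)
    P={}
    for n,bx in(('side',(225,220,330,345)),('top',(330,190,420,280))):
        im=ctrl.get_image(n); H=cv2.cvtColor(im,cv2.COLOR_BGR2HSV); m=cv2.inRange(H,(98,70,70),(125,255,255))
        x0,y0,x1,y1=bx; z=np.zeros_like(m); z[y0:y1,x0:x1]=m[y0:y1,x0:x1]
        pts=cv2.findNonZero(z); P[n]=cv2.fitEllipse(cv2.convexHull(pts)) if pts is not None and len(pts)>20 else None
        if save: cv2.imwrite(f'pics/{save}_{n}.png',im)
    o=ctrl.get_obs(); print('F',o['ft_force'].round(1),'grip',round(float(o['grasp_force']),1),'ee',o['ee_pos'].round(1))
    if None in P.values(): print(P); return
    p,e=tri(P['side'][0],P['top'][0]); G=o['ee_pos']+[0,0,5]; d=p-G; L=np.linalg.norm(d)
    print('ring',p.round(1),'err',round(e,1),'tray',np.round(ty(p),1),'L',round(L,1),'theta',np.arccos(d[2]/L).round(3),[np.round(P[k][1],1) for k in P])
E
python3 -c "
from h import *
look('r2')"
```

```text
F [0.2 0.2 1. ] grip 0.1 ee [529.5  65.1  56.3]
ring [ 563.6 -101.8  150.7] err 1.3 tray [-0.3 84.6] L 192.3 theta 1.087 [array([15., 21.]), array([10.7, 30.3])]
```

Emit:
{"method": "servo_tool", "body": {
  "plan": [
    [0,[0,0,0],0],
    [0,[0,0,0],0],
    [0,[0,0,0],0],
    [0,[0,0,30],0],
    [0,[0,20,70],0],
    [0,[0,50,110],0],
    [0,[0,90,130],0],
    [0,[0,120,130],0],
    [0,[0,120,130],0]
  ]
}}

```text
t: 15.73
ee_pos: [531.0, 190.8, 189.0]
orientation: [2.0, 2.42, 0.011]
ft_force: [0.1, 0.1, 0.7]
width: 87.5
grasp_force: 0.0
```

```bash
python3 - <<'E'
from h import *
look('r3')
t=cv2.imread('pics/r3_top.png'); a=t[190:270,240:390]
g=cv2.inRange(cv2.cvtColor(a,cv2.COLOR_BGR2HSV),(0,0,0),(180,255,60))
n,l,st,ce=cv2.connectedComponentsWithStats(g); print([(st[i].tolist(),ce[i].round(1)+[240,190]) for i in range(1,n) if st[i][4]>20])
E
```

```text
F [-0.2  0.1 -0.2] grip 0.0 ee [529.  186.3 186.2]
ring [ 564.7 -104.9  136.4] err 0.6 tray [ 0.2 81.3] L 298.4 theta 1.756 [array([23.5, 25.6]), array([10.7, 30.3])]
[([101, 4, 49, 22, 210], array([355.2, 202.6])), ([0, 27, 9, 33, 76], array([243.5, 232.8])), ([27, 44, 10, 25, 97], array([269.7, 246.9])), ([110, 56, 40, 24, 426], array([370.4, 256.3])), ([100, 58, 7, 22, 79], array([343. , 256.4]))]
```

Emit:
{"method": "servo_tool", "body": {
  "plan": [
    [0,[-1,-35,0],0.5],
    [0,[-2,-70,-20],1],
    [0,[-3.2,-105,-50],1],
    [0,[-3.2,-105,-80],1],
    [0,[-3.2,-105,-110],1],
    [0,[-3.2,-105,-135],1],
    [0,[-3.2,-105,-150],1],
    [0,[-3.2,-105,-157],1],
    [0,[-3.2,-105,-157],1],
    [0,[-3.2,-105,-157],1]
  ]
}}

```text
t: 16.67
ee_pos: [525.6, 79.3, 28.8]
orientation: [-1.985, -2.434, 0.001]
ft_force: [0.4, -0.0, -1.1]
width: 87.8
grasp_force: 0.0
```

Emit:
{"method": "servo_tool", "body": {
  "plan": [
    [0.25,[0,0,0],0],
    [0.31,[0,0,0],0],
    [0.326,[0,0,0],0],
    [0.326,[0,0,0],0],
    [0.326,[0,0,0],0],
    [0.326,[0,0,0],0],
    [0.326,[0,0,0],0]
  ]
}}

```text
t: 17.25
ee_pos: [526.4, 80.1, 29.4]
orientation: [1.983, 2.435, 0.001]
ft_force: [1.2, 0.4, 3.3]
width: 59.9
grasp_force: 13.9
```

Emit:
{"method": "servo_tool", "body": {
  "plan": [
    [0.325,[0,0,0],0],
    [0.325,[-0.1,0.5,2],0],
    [0.325,[-0.2,1,4],0],
    [0.325,[-0.3,1.5,6],0],
    [0.325,[-0.4,1.9,8],0],
    [0.325,[-0.5,2.3,10],0],
    [0.325,[-0.5,2.6,12],0],
    [0.325,[-0.5,2.6,12],0]
  ]
}}

```text
t: 17.92
ee_pos: [525.3, 82.7, 41.2]
orientation: [-1.984, -2.435, 0.0]
ft_force: [-1.1, 1.2, -3.5]
width: 59.5
grasp_force: 11.9
```

```bash
python3 -c "
from h import *
look('r4')"
```

```text
F [-1.3  1.3 -3.5] grip 11.9 ee [525.3  82.6  41. ]
ring [ 565.3 -110.   133.4] err 1.5 tray [-0.1 76.2] L 215.3 theta 1.152 [array([22.8, 26.4]), array([ 8.9, 31.2])]
```

It pivots now: θ = 1.15 as planned and the neck is on the lip. Continuing.

Emit:
{"method": "servo_tool", "body": {
  "plan": [
    [0.325,[-0.1,0.5,3],0],
    [0.325,[-0.2,0.9,6],0],
    [0.325,[-0.3,1.4,10],0],
    [0.325,[-0.4,1.8,14],0],
    [0.325,[-0.4,2.2,18],0],
    [0.325,[-0.5,2.5,22],0],
    [0.325,[-0.5,2.7,26],0],
    [0.325,[-0.5,2.8,30],0],
    [0.325,[-0.5,2.8,30],0]
  ]
}}

```text
t: 18.77
ee_pos: [525.5, 85.5, 71.9]
orientation: [1.984, 2.435, 0.001]
ft_force: [-0.9, 0.6, -2.4]
width: 59.8
grasp_force: 11.4
```

```bash
python3 -c "
from h import *
look('r5')"
```

```text
F [ 0.4  0.2 -3.1] grip 11.4 ee [525.2  85.3  71.2]
ring [555.4 -73.5  53.6] err 31.6 tray [ -3.1 113.8] L 163.3 theta 1.71 [array([20.4, 26.3]), array([41.4, 84.5])]
```

```bash
python3 - <<'E'
s=open('h.py').read()
s=s.replace("pts=cv2.findNonZero(z);","z=cv2.dilate(z,np.ones((3,3),np.uint8)); k,l,st,_=cv2.connectedComponentsWithStats(z); z=np.uint8(l==1+np.argmax(st[1:,4]))*z if k>1 else z; z=cv2.erode(z,np.ones((3,3),np.uint8)); print(n,st[1:].tolist()); pts=cv2.findNonZero(z);")
open('h.py','w').write(s)
E
python3 -c "
from h import *
look('r5')"
```

```text
side [[261, 279, 27, 16, 160], [265, 290, 23, 13, 98]]
top [[369, 213, 11, 31, 172], [346, 217, 3, 3, 9]]
F [ 0.4  0.5 -2.4] grip 11.4 ee [525.1  85.3  70.9]
ring [ 568.6 -119.7  131.6] err 2.2 tray [ 1.3 66. ] L 216.8 theta 1.311 [array([16.5, 25.2]), array([ 4.6, 31.8])]
```

Emit:
{"method": "servo_tool", "body": {
  "plan": [
    [0.325,[0,-0.2,5],0],
    [0.325,[0.1,-0.6,10],0],
    [0.325,[0.2,-1.1,15],0],
    [0.325,[0.3,-1.6,20],0],
    [0.325,[0.4,-2.2,25],0],
    [0.325,[0.6,-3,30],0],
    [0.325,[0.8,-4.1,35],0],
    [0.325,[1.1,-5.3,40],0],
    [0.325,[1.3,-6.6,44],0],
    [0.325,[1.5,-7.2,46],0]
  ]
}}

```text
t: 19.8
ee_pos: [526.7, 78.0, 117.7]
orientation: [1.984, 2.435, 0.001]
ft_force: [-0.8, 0.2, -2.2]
width: 59.5
grasp_force: 10.8
```

```bash
python3 -c "
from h import *
look('r6')"
```

```text
side [[262, 291, 28, 18, 284]]
top [[374, 212, 13, 31, 183], [351, 217, 3, 3, 9]]
F [-0.7  1.2 -2.2] grip 10.8 ee [526.7  78.  117.4]
ring [ 571.6 -135.6  109.2] err 0.3 tray [ 1.3 49.9] L 218.7 theta 1.631 [array([14.5, 26.9]), array([10.2, 28.9])]
```

Emit:
{"method": "servo_tool", "body": {
  "plan": [
    [0.325,[0.2,-1.2,3.5],0],
    [0.325,[0.5,-2.5,7],0],
    [0.325,[0.5,-2.5,7],0],
    [0.325,[0.8,-3.8,11],0],
    [0.325,[1.1,-5.2,14.5],0],
    [0.325,[1.1,-5.2,14.5],0]
  ]
}}

```text
t: 20.4
ee_pos: [527.9, 72.7, 132.1]
orientation: [1.984, 2.435, 0.0]
ft_force: [-1.4, -0.1, -2.5]
width: 59.4
grasp_force: 10.7
```

```bash
python3 -c "
from h import *
look('r7')"
```

```text
side [[263, 295, 27, 16, 287]]
top [[373, 212, 15, 30, 189], [352, 215, 4, 4, 15]]
F [-0.7 -0.5 -2.5] grip 10.7 ee [527.6  72.9 131.6]
ring [ 572.7 -138.5  102.1] err 0.2 tray [ 1.8 46.8] L 218.8 theta 1.729 [array([12.4, 27.7]), array([12.7, 28.5])]
```

Emit:
{"method": "servo_tool", "body": {
  "plan": [
    [0.325,[0.4,-1.6,3.5],0],
    [0.325,[0.7,-3.2,7],0],
    [0.325,[1,-5,10.5],0],
    [0.325,[1.4,-6.8,14],0],
    [0.325,[1.8,-8.8,17.5],0],
    [0.325,[2.2,-10.8,20.7],0],
    [0.325,[2.6,-12.9,24],0],
    [0.325,[3,-14.9,27],0],
    [0.325,[3,-14.9,27],0],
    [0.325,[3,-14.9,27],0]
  ]
}}

```text
t: 21.33
ee_pos: [530.7, 57.9, 158.7]
orientation: [1.984, 2.435, 0.0]
ft_force: [0.2, -0.1, -1.9]
width: 59.7
grasp_force: 10.6
```

```bash
python3 - <<'E'
from h import *
look('r8')
a=cv2.imread('pics/r8_side.png')[220:400,210:350];b=cv2.imread('pics/r8_top.png')[150:330,330:470]
cv2.imwrite('pics/pour.png',cv2.resize(np.hstack([a,b]),None,fx=2.8,fy=2.8,interpolation=cv2.INTER_CUBIC))
E
```

```text
side [[263, 302, 28, 12, 249]]
top [[374, 212, 17, 30, 202], [355, 216, 3, 3, 9]]
F [ 0.5 -0.1 -2.7] grip 10.6 ee [530.6  58.1 158.4]
ring [ 573.4 -143.5   87.3] err 0.3 tray [ 1.6 41.7] L 219.6 theta 1.924 [array([ 7.9, 26.6]), array([16.9, 28. ])]
```

View pics/pour.png

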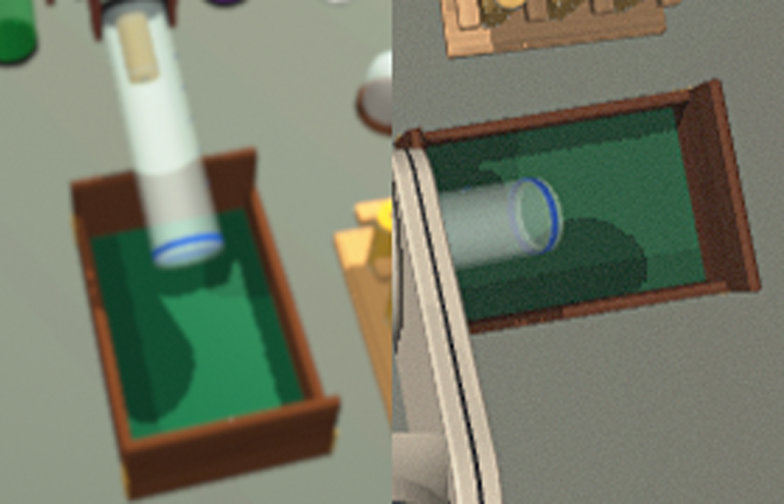

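At 1.93 rad the cylinder is still at the base (crop (138,47)) and the tube is well seated in the scoop. Tipping slightly further.

Emit:
{"method": "servo_tool", "body": {
  "plan": [
    [0.325,[0.4,-2,3],0],
    [0.325,[0.9,-4.4,6.2],0],
    [0.325,[0.9,-4.4,6.2],0],
    [0.325,[1.4,-6.8,9.3],0],
    [0.325,[1.9,-9.2,12.4],0],
    [0.325,[1.9,-9.2,12.4],0],
    [0.325,[1.9,-9.2,12.4],0],
    [0.325,[1.9,-9.2,12.4],0]
  ]
}}

```text
t: 22.1
ee_pos: [532.5, 48.8, 170.9]
orientation: [1.984, 2.436, 0.0]
ft_force: [0.3, -0.6, -3.5]
width: 59.6
grasp_force: 10.7
```

```bash
cat >> h.py <<'E'
def brass(n,bx,save):
    im=ctrl.get_image(n); cv2.imwrite(f'pics/{save}_{n}.png',im); x0,y0,x1,y1=bx
    m=cv2.inRange(cv2.cvtColor(im,cv2.COLOR_BGR2HSV),(12,60,90),(32,255,255))[y0:y1,x0:x1]
    k,l,st,ce=cv2.connectedComponentsWithStats(m); print(n,'brass',[((ce[i]+[x0,y0]).round(1).tolist(),int(st[i][4])) for i in range(1,k) if st[i][4]>15])
E
python3 - <<'E'
from h import *
look('r9'); brass('side',(225,200,325,385),'b9'); brass('top',(335,185,450,270),'b9')
E
```

```text
side [[264, 305, 27, 11, 178]]
top [[372, 212, 19, 30, 196], [357, 215, 3, 4, 12]]
F [-0.6 -0.  -2.4] grip 10.7 ee [532.5  48.9 170.8]
ring [ 573.9 -144.1   77.9] err 0.7 tray [ 1.9 41. ] L 220.3 theta 2.031 [array([ 5.6, 27.6]), array([19.1, 27.5])]
side brass [([250.9, 205.2], 34), ([260.1, 240.5], 195), ([291.6, 274.5], 33), ([244.7, 283.1], 30), ([305.6, 300.0], 36), ([236.6, 301.9], 37), ([250.2, 348.9], 24), ([281.3, 370.8], 144)]
top brass []
```

Emit:
{"method": "servo_tool", "body": {
  "plan": [
    [0.325,[0,0,0],0],
    [0.325,[0,0,0],0],
    [0.325,[0,0,0],0],
    [0.325,[0,0,0],0],
    [0.325,[0,0,0],0]
  ]
}}

```text
t: 22.72
ee_pos: [532.5, 48.9, 170.9]
orientation: [1.984, 2.436, -0.0]
ft_force: [-0.0, -1.2, -3.4]
width: 59.5
grasp_force: 10.7
```

```bash
python3 - <<'E'
from h import *
look('r10'); brass('side',(225,200,325,385),'b10'); brass('top',(335,185,450,270),'b10')
a=cv2.imread('pics/b10_side.png')[180:390,210:340]; b=cv2.imread('pics/b10_top.png')[150:360,330:470]
cv2.imwrite('pics/pour2.png',cv2.resize(np.hstack([a,b]),None,fx=2.8,fy=2.8,interpolation=cv2.INTER_CUBIC))
E
```

```text
side [[264, 305, 27, 11, 177]]
top [[372, 212, 19, 30, 198], [357, 215, 3, 4, 12]]
F [ 1.2 -1.5 -1.9] grip 10.7 ee [532.5  48.9 170.9]
ring [ 573.9 -144.1   77.9] err 0.7 tray [ 1.9 41. ] L 220.4 theta 2.031 [array([ 5.6, 27.8]), array([19.1, 27.6])]
side brass [([250.9, 205.2], 34), ([261.5, 246.8], 198), ([291.5, 274.5], 34), ([245.9, 283.1], 31), ([304.6, 297.1], 30), ([236.7, 301.9], 36), ([250.1, 348.9], 26), ([322.0, 350.1], 16), ([281.7, 370.6], 138)]
top brass []
```

The cylinder is creeping down the tube (side row 240 to 247). A little more tilt, then wait.

Emit:
{"method": "servo_tool", "body": {
  "plan": [
    [0.325,[0.3,-1.7,2],0],
    [0.325,[0.7,-3.4,4],0],
    [0.325,[1,-5.1,5.7],0],
    [0.325,[1,-5.1,5.7],0],
    [0.325,[1,-5.1,5.7],0],
    [0.325,[1,-5.1,5.7],0],
    [0.325,[1,-5.1,5.7],0],
    [0.325,[1,-5.1,5.7],0],
    [0.325,[1,-5.1,5.7],0],
    [0.325,[1,-5.1,5.7],0]
  ]
}}

```text
t: 23.75
ee_pos: [533.6, 43.8, 176.6]
orientation: [1.984, 2.436, 0.0]
ft_force: [0.3, -0.8, -1.0]
width: 59.6
grasp_force: 10.7
```

```bash
python3 - <<'E'
from h import *
look('r11'); brass('side',(225,200,325,385),'b11'); brass('top',(335,185,450,270),'b11')
E
```

```text
side [[264, 306, 27, 11, 154]]
top [[371, 212, 20, 30, 204]]
F [ 0.3  0.2 -1.1] grip 10.7 ee [533.6  43.8 176.6]
ring [ 574.5 -144.5   73.3] err 0.6 tray [ 2.5 40.5] L 221.1 theta 2.083 [array([ 5.2, 26.9]), array([19.8, 27.6])]
side brass [([254.0, 204.5], 28), ([293.5, 273.9], 29), ([242.6, 283.6], 22), ([304.5, 296.9], 31), ([236.7, 301.8], 39), ([278.6, 326.6], 311), ([321.0, 347.0], 21), ([282.7, 371.3], 138)]
top brass [([382.2, 226.6], 69), ([393.4, 224.5], 87)]
```

```bash
python3 - <<'E'
from h import *
p,e=tri((278.6,326.6),(393,224.8)); print(p,e,ty(p))
brass('side',(225,200,325,385),'b12'); brass('top',(335,185,450,270),'b12')
a=cv2.imread('pics/b12_side.png')[180:390,210:340]; b=cv2.imread('pics/b12_top.png')[150:360,330:470]
cv2.imwrite('pics/pour2.png',cv2.resize(np.hstack([a,b]),None,fx=2.8,fy=2.8,interpolation=cv2.INTER_CUBIC))
E
```

```text
[ 578.45682346 -178.93718683   61.06135453] 3.1746120062659244 (np.float64(-0.03456086582962894), np.float64(5.973088106178722))
side brass [([253.8, 204.5], 27), ([294.1, 273.8], 27), ([242.3, 283.7], 21), ([305.9, 301.2], 36), ([237.0, 303.1], 43), ([279.4, 329.6], 336), ([250.3, 350.1], 21), ([322.1, 350.5], 16), ([282.4, 371.3], 136)]
top brass [([384.0, 226.3], 40), ([393.4, 224.6], 97)]
```

View pics/pour2.png

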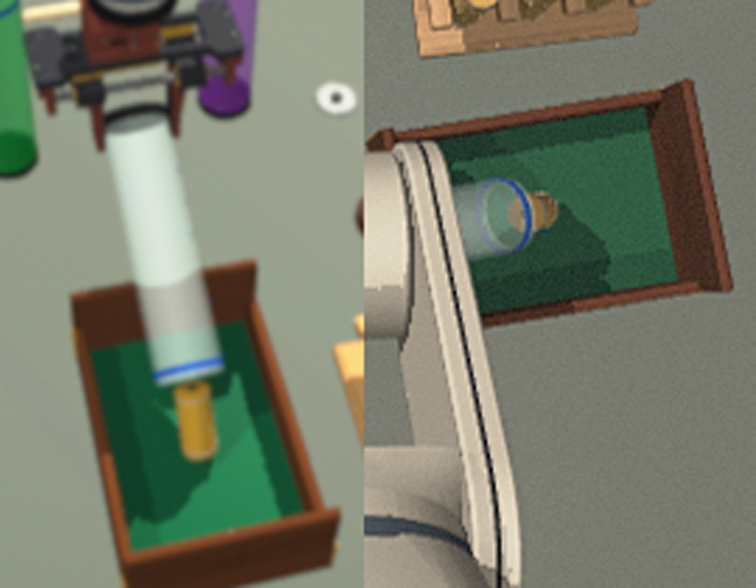

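The cylinder is leaving the mouth (side crop (195,420), top (540,212)). Giving it time to come fully out.

Emit:
{"method": "servo_tool", "body": {
  "plan": [
    [0.325,[0,0,0],0],
    [0.325,[0,0,0],0],
    [0.325,[0,0,0],0],
    [0.325,[0,0,0],0],
    [0.325,[0,0,0],0],
    [0.325,[0,0,0],0]
  ]
}}

```text
t: 24.55
ee_pos: [533.5, 43.8, 176.6]
orientation: [1.984, 2.436, 0.0]
ft_force: [-0.4, -0.6, -2.1]
width: 59.6
grasp_force: 10.7
```

```bash
python3 - <<'E'
from h import *
look('r13');brass('side',(225,310,325,365),'b13'); brass('top',(335,185,450,270),'b13')
E
```

```text
side [[264, 306, 27, 11, 174]]
top [[372, 212, 19, 30, 201], [401, 221, 3, 3, 9]]
F [ 0.  -0.5 -1.4] grip 10.7 ee [533.5  43.8 176.6]
ring [ 575.3 -144.8   74. ] err 1.9 tray [ 3.2 40.1] L 221.1 theta 2.079 [array([ 4.9, 29.1]), array([19.4, 27.9])]
side brass [([281.0, 335.2], 282), ([250.8, 352.0], 25), ([321.9, 350.1], 17)]
top brass [([398.5, 223.2], 184)]
```

```bash
python3 - <<'E'
from h import *
brass('side',(225,310,325,365),'b14'); brass('top',(335,185,450,270),'b14')
p,e=tri((281,335.2),(398.5,223.2)); print(p,e,ty(p)); print(ty(onz('top',398.5,223.2,25)))
im=cv2.imread('pics/b14_top.png'); m=cv2.inRange(cv2.cvtColor(im,cv2.COLOR_BGR2HSV),(12,60,90),(32,255,255)); m[:185]=0;m[270:]=0;m[:,:360]=0;m[:,450:]=0
r=cv2.minAreaRect(cv2.findNonZero(m)); print(r)
im=cv2.imread('pics/b14_side.png'); m=cv2.inRange(cv2.cvtColor(im,cv2.COLOR_BGR2HSV),(12,60,90),(32,255,255)); m[:308]=0;m[362:]=0;m[:,:262]=0;m[:,300:]=0
print(cv2.minAreaRect(cv2.findNonZero(m)))
E
```

```text
side brass [([281.7, 335.9], 270), ([316.4, 333.0], 17), ([250.0, 349.6], 25)]
top brass [([398.4, 223.5], 178)]
[ 583.35686006 -194.9363325    49.13832923] 2.8508470047363494 (np.float64(1.8091737522282727), np.float64(-10.657609227730578))
(np.float64(3.5011717966241074), np.float64(-18.175842005739458))
((407.603515625, 223.74632263183594), (88.92866516113281, 52.88155746459961), 67.20348358154297)
((281.9508361816406, 336.041015625), (13.12768268585205, 24.17304229736328), 5.19442892074585)
```

```bash
python3 - <<'E'
from h import *
W=lambda x,y,z: np.array([579.6,-184.8,0])+x*np.array([.9826,.1857,0])+y*np.array([-.1857,.9826,0])+[0,0,z]
for n in('side','top'):
    print(n,[(y,proj(n,W(0,y,40)).round(1)) for y in(15,-15,-45)])
    im=cv2.imread(f'pics/b14_{n}.png'); m=cv2.inRange(cv2.cvtColor(im,cv2.COLOR_BGR2HSV),(10,50,50),(35,255,255)); 
    x0,y0,x1,y1={'side':(265,308,300,362),'top':(360,200,420,245)}[n]
    k,l,st,ce=cv2.connectedComponentsWithStats(m[y0:y1,x0:x1]); i=1+np.argmax(st[1:,4]); print((st[i][:4]+[x0,y0,0,0]),st[i][4],cv2.minAreaRect(np.argwhere(l==i)[:,::-1].astype(np.float32)+[[x0,y0]] if False else cv2.findNonZero(np.uint8(l==i))))
E
```

```text
side [(15, array([278.3, 327.6])), (-15, array([281.2, 338.8])), (-45, array([284.3, 350.5]))]
[275 324  15  25] 282 ((16.69230842590332, 27.96154022216797), (13.271717071533203, 24.310808181762695), 7.125016689300537)
top [(15, array([386.6, 226.6])), (-15, array([399.3, 224.5])), (-45, array([412. , 222.4]))]
[389 217  18  14] 201 ((37.5, 23.5), (13.0, 17.0), 90.0)
```

```bash
python3 - <<'E'
from h import *
im=cv2.imread('pics/b14_top.png')
for r in(219,223,227): print(r,[tuple(int(v) for v in im[r,c]) for c in range(380,418,2)])
im=cv2.imread('pics/b14_side.png')
print([ (r,tuple(int(v) for v in im[r,281])) for r in range(314,360,2)])
E
```

```text
219 [(113, 131, 102), (110, 129, 99), (127, 120, 90), (146, 67, 40), (104, 124, 92), (55, 89, 102), (104, 127, 142), (94, 138, 166), (97, 172, 217), (98, 172, 218), (96, 167, 212), (98, 167, 215), (90, 157, 195), (66, 92, 41), (66, 93, 48), (63, 89, 42), (68, 95, 49), (60, 89, 39), (67, 93, 50)]
223 [(114, 136, 108), (112, 136, 103), (113, 136, 104), (138, 122, 92), (149, 69, 27), (67, 91, 101), (54, 70, 79), (64, 108, 137), (103, 177, 222), (88, 131, 159), (76, 63, 53), (96, 160, 201), (96, 166, 216), (78, 135, 158), (66, 93, 41), (66, 94, 49), (71, 96, 54), (66, 94, 48), (71, 97, 55)]
227 [(114, 130, 101), (119, 139, 107), (116, 135, 103), (97, 121, 101), (136, 71, 36), (117, 128, 132), (37, 65, 81), (67, 91, 105), (65, 112, 141), (91, 157, 199), (101, 174, 220), (100, 173, 219), (100, 175, 222), (46, 66, 42), (54, 66, 39), (48, 69, 39), (49, 67, 37), (47, 65, 36), (67, 95, 53)]
[(314, (113, 128, 97)), (316, (46, 70, 23)), (318, (40, 63, 13)), (320, (40, 62, 18)), (322, (48, 75, 23)), (324, (68, 127, 115)), (326, (57, 193, 239)), (328, (69, 210, 247)), (330, (89, 165, 208)), (332, (73, 205, 245)), (334, (60, 224, 252)), (336, (61, 178, 229)), (338, (59, 123, 153)), (340, (39, 115, 150)), (342, (38, 116, 150)), (344, (38, 114, 147)), (346, (50, 116, 146)), (348, (61, 101, 100)), (350, (49, 79, 21)), (352, (49, 79, 18)), (354, (48, 78, 17)), (356, (47, 77, 15)), (358, (50, 79, 20))]
```

```bash
python3 - <<'E'
from h import *
p,e=tri((281,330.3),(400.2,223)); print(p,e,ty(p)); q=onz('side',282,349,10); print(q,ty(q))
E
```

```text
[ 582.82473269 -192.98133577   68.86261861] 2.3381406489420686 (np.float64(1.6493482918737667), np.float64(-8.637813384901264))
[ 584.27524362 -210.37535536   10.        ] (np.float64(-0.15544911215640747), np.float64(-25.998536915009844))
```

The cylinder is standing free and upright on the felt: end face at z = 69, about 30 mm clear of the mouth. So its middle is at z = 40, within the limits. Lowering the foot along the same arc.

Emit:
{"method": "servo_tool", "body": {
  "plan": [
    [0.325,[-1,4.9,-6],0],
    [0.325,[-2,9.9,-12],0],
    [0.325,[-3,14.3,-18.2],0],
    [0.325,[-3.8,18.6,-24.6],0],
    [0.325,[-4.6,22.4,-31.3],0],
    [0.325,[-5.3,26,-38.2],0],
    [0.325,[-5.9,29.2,-45.2],0],
    [0.325,[-6.5,31.9,-52.5],0],
    [0.325,[-7,34.4,-59.8],0],
    [0.325,[-7.5,36.6,-67.3],0]
  ]
}}

```text
t: 25.68
ee_pos: [526.0, 80.7, 108.5]
orientation: [-1.984, -2.436, -0.0]
ft_force: [0.1, -0.9, -1.0]
width: 59.5
grasp_force: 11.3
```

```bash
python3 -c "
from h import *
look('r15')"
```

```text
side [[262, 289, 28, 19, 284]]
top [[373, 212, 12, 31, 177], [399, 222, 4, 3, 12]]
F [ 0.5  0.7 -0.1] grip 11.3 ee [525.4  80.8 108. ]
ring [ 571.2 -132.9  111.8] err 0.0 tray [ 1.4 52.6] L 218.5 theta 1.577 [array([16. , 26.5]), array([ 8.9, 29.6])]
```

Good, θ = 1.58 and following. Continuing down.

Emit:
{"method": "servo_tool", "body": {
  "plan": [
    [0.325,[-0.4,1.8,-7.6],0],
    [0.325,[-0.6,3.1,-15.2],0],
    [0.325,[-0.8,4.1,-22.9],0],
    [0.325,[-1,4.7,-30.7],0],
    [0.325,[-1,5,-38.5],0],
    [0.325,[-1,4.8,-46.2],0],
    [0.325,[-0.9,4.3,-54],0],
    [0.325,[-0.7,3.4,-61.7],0],
    [0.325,[-0.7,3.4,-61.7],0]
  ]
}}

```text
t: 26.53
ee_pos: [524.6, 83.6, 46.0]
orientation: [-1.983, -2.435, 0.002]
ft_force: [0.3, 1.1, -1.7]
width: 59.4
grasp_force: 12.0
```

```bash
python3 -c "
from h import *
look('r16')"
```

```text
side [[260, 273, 25, 15, 125], [281, 287, 6, 7, 26]]
top [[364, 213, 13, 31, 196], [371, 219, 3, 3, 9], [399, 222, 4, 3, 12]]
F [ 0.   2.6 -1.3] grip 11.9 ee [525.   83.9  47.1]
ring [ 565.2 -109.4  138.2] err 0.3 tray [-0.2 76.8] L 215.3 theta 1.16 [array([18.9, 24.5]), array([ 7.1, 32. ])]
```

Emit:
{"method": "servo_tool", "body": {
  "plan": [
    [0.325,[0.1,-0.7,-4],0],
    [0.325,[0.3,-1.3,-8],0],
    [0.325,[0.4,-2.1,-12],0],
    [0.325,[0.5,-2.9,-15],0],
    [0.325,[0.7,-3.5,-17.5],0],
    [0.325,[0.7,-3.5,-17.5],0],
    [0.325,[0.7,-3.5,-17.5],0]
  ]
}}

```text
t: 27.22
ee_pos: [526.5, 80.5, 30.4]
orientation: [1.984, 2.435, 0.001]
ft_force: [-1.2, 0.7, 4.7]
width: 59.5
grasp_force: 12.2
```

Emit:
{"method": "servo_tool", "body": {
  "plan": [
    [0.31,[0,0,0],0],
    [0.28,[0,0,0],0],
    [0.2,[0,0,0],0],
    [0,[0,0,0],0],
    [0,[0,0,0],0],
    [0,[0,0,0],0],
    [0,[0,0,30],0],
    [0,[0,0,65],0],
    [0,[0,0,100],0],
    [0,[0,0,130],0]
  ]
}}

```text
t: 28.05
ee_pos: [526.0, 80.3, 161.9]
orientation: [1.984, 2.436, 0.0]
ft_force: [1.3, -0.3, -0.9]
width: 87.8
grasp_force: 0.0
```

Emit:
{"method": "servo_tool", "body": {
  "plan": [
    [0,[0,30,30],0],
    [0,[0,65,50],0],
    [0,[0,100,70],0],
    [0,[0,130,80],0],
    [0,[0,130,80],0],
    [0,[0,130,80],0],
    [0,[0,130,80],0]
  ]
}}

```text
t: 28.63
ee_pos: [525.3, 209.7, 239.3]
orientation: [-1.983, -2.436, 0.002]
ft_force: [0.5, 0.2, -0.6]
width: 87.8
grasp_force: 0.0
```

```bash
python3 - <<'E'
from h import *
look('r17');brass('side',(225,310,325,365),'b17'); brass('top',(335,185,450,270),'b17')
t=cv2.imread('pics/r17_top.png'); a=t[190:290,240:310]
g=cv2.inRange(cv2.cvtColor(a,cv2.COLOR_BGR2HSV),(0,0,0),(180,255,60))
n,l,st,ce=cv2.connectedComponentsWithStats(g); print([(st[i].tolist(),ce[i].round(1)+[240,190]) for i in range(1,n) if st[i][4]>20])
E
```

```text
side [[262, 269, 22, 9, 90], [284, 283, 3, 3, 9], [280, 289, 3, 3, 9]]
top [[361, 213, 14, 31, 215], [399, 222, 4, 3, 12], [372, 230, 3, 3, 9]]
F [ 0.8 -1.   0.2] grip 0.0 ee [525.4 209.  239. ]
ring [ 565.1 -103.6  141.4] err 2.4 tray [ 0.8 82.4] L 331.4 theta 1.886 [array([19.5, 25.1]), array([11.1, 30.3])]
side brass [([281.5, 335.5], 274), ([251.3, 354.8], 19)]
top brass [([396.8, 223.6], 222)]
[([26, 44, 12, 25, 99], array([269.5, 246.8]))]
```

The tube is back in its first leaning pose: foot at top (269.5,246.8), ring at the same spot as before. The cylinder stands on the felt, so I'm handing in.

```bash
python3 -c "
from workcell import ctrl
print(ctrl.close_job())"
```

```text
the job is handed in; nothing more can be done
None
```

The job is handed in (no verdict was shown): by my last measurements the brass cylinder stands on the tray's felt, not touched by the fingers, and the empty tube leans in the scoop with its foot on the table.

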